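Slide the cell carrier up onto the microscope stage

ROBOT

A 6-joint arm with a two-finger parallel gripper is mounted at the origin on the work surface. World frame = base frame: x ahead of the robot, y to its left, z up, the work surface at z = 0. Lengths are in m, angles in rad, forces in N, time in s.
With the tool pointing down it reaches from about 0.25 to 0.775 m from the base axis. Payload 4 kg.
Tool frame: the origin (TCP) lies midway between the tips of the shut fingers; the grasp point (between the pads) lies 19 mm behind it; z points along the fingers, y is the line along which they close (so a half turn about z gives the same grasp; the last joint's range is limited). The gripper opens to 94 mm and grips with 3 to 60 N. Pads are 16 mm wide; open, the fingers measure 119 mm over their backs; the gripper's body (75 mm by 177 mm) begins 78 mm behind the grasp point.
Start: joints at [1.036, 0.087, 1.371, -0, 1.684, -0.103], TCP at [0.23, 0.5, 0.206] pointing down, gripper open.
Joint ranges: [-3.1, 3.1], [-0.76, 2.03], [0.27, 2.55], [-1.08, 4.22], [0.17, 2.65], [-2.57, 2.57]. Speed limits (rad/s): [2.79, 2.79, 3.14, 3.14, 3.14, 3.14].

INTERFACE

Orientations are given as a 3x3 rotation matrix whose columns are the frame's x, y, z axes.
In Python, from station import observe, get_image, camera_model, finish_job, outline_of gives the robot as it stands.
- The arm moves only by the shell command python3 -m handwheel 'ROWS'. ROWS is a JSON object of lists of equal length, an entry for each row: "fingers": the opening, from 0 (shut) to 1 (fully open); "xyz": the shift along the tool's x, y, z each as a share of 200 mm, from -1 to 1, a list of three; "yaw": the turn about the tool's z as a share of 30 degrees, from -1 to 1. In form: {"fingers": [fingers, ...], "xyz": [[dx, dy, dz], ...], "yaw": [yaw, ...]}. A call has 1 to 20 rows; each row shifts and turns the commanded pose from where the row before left it, along the tool's axes as they then stand; what a row does not reach is not made up. A row lasts 1/12 s, in which the tool goes at most 41.7 mm and 7.16 degrees, less where a joint would pass 70% of its speed; a pose out of reach is approached as far as the arm can. A call with a number of a shift or a turn outside -1 to 1 is refused whole. A call with a gripper value outside its range is refused whole. The fingers move at their own pace and stop on an object; the grip force is fixed at half the most. Time passes only in rows, so rows that do not move let the fingers close. It gives the time, the measured TCP pose, the force, the opening and the grip force at its end, in the units of the state.
- observe(): the state, without advancing time (a new reading comes with each control period).
- get_image(name): name is "scene" or "top" or "wrist"; returns the picture (400x640x3 uint8, red, green, blue); there is no depth.
- camera_model(name): a dict with "mtx" (3x3 intrinsics, pixels), "dist_coeffs" ([k1, k2, p1, p2, k3] as OpenCV has them; the pictures are not rectified), "camera_from_world" (4x4, takes a point from world to camera coordinates). Camera axes: x right, y down, z forward; pixel columns grow to the right and rows downward; lengths in m; the calibration is good to about 2 mm. A picture is of the moment at which its call begins: read the wrist's pose just before it. camera_model takes no time and is no camera call; for the wrist camera it gives the pose at the moment of the call.
- finish_job(): hands the job in; it is judged then, once.
Trained networks look in the newest picture that a camera, given by its name, has taken for a name from the list of things; names that differ only in an ending like _2 or _b are one class to them, and where a whole thing is asked for, a point or a joint stands for the part that bears it (a point fixed in the world has none). Each returns a list of dicts, best first, with "conf" (0 to 1); they miss things now and then, are a little off and sometimes report something else, mostly with a low value. They report only what shows in the picture. A call takes as long as a camera call. They do not tell look-alikes from the thing itself.
- outline_of(camera, thing): "pixels" (400x640 bool, what is visible of it) and "rect" ([left, top, width, height] in pixels, round what is visible of it).
The state is a dict: "clock": time; "qpos": joint angles; "joint_vel": joint speeds; "joint_efforts": joint torques, N m; "position": TCP position; "ee_rot": TCP orientation; "contact_force": force on the tool from outside, world axes, zero at the start; "torque": the same for the moment, N m; "gripper_width": finger opening in m; "grasp_force": force on a finger pad.
Only numpy, scipy, OpenCV 4.12 (cv2) and the standard library are available. Lean on these libraries where they do the work, as an engineer would, in place of code of your own. Each camera call takes 0.05 s, during which the arm holds its last target. There are 200 camera calls.

TASK

Take the carrier plate by its orange handle and slide it, with the little cell standing on it, off the blue dock, up over the step and under the side keepers of the white stage until its front edge is fully home against the red stop, then let go. How high the stage has been set is unknown, so feel for the step: keep the plate low and level all the way (never more than about two and a half centimetres off the dock), never force it when it catches, and leave the cell upright on its black mark and the other things on the bench undisturbed.

Things in the scene. Friction and masses are not known exactly. Their poses are not given: they have to be found in the camera images.
- rail: Fixed grey deck 420 x 240 x 12 mm carrying, in line along its x axis, the blue dock, white stage and red stop. Origin: centre of the deck's underside, on the table; x = slide direction from dock to stage, z up. Dock: flat top 60 mm above the table, x -190 to -4 mm, 112 mm wide.
- step (a point): Where the white stage begins, mid-width, at the DOCK's height (4 mm in x from the rail's origin, 60 mm above the table; rail's axes). The stage is rigid, flat, square-edged, x 4 to 142 mm, 124 mm wide. Its top was set by hand 3 to 17 mm above the dock's top: that height is in no reading.
- gate (a point): Mid-width point, at the dock's height, where the keepers begin (45 mm in x from the rail's origin, rail's axes). From there to x = 142 mm run side walls 100 mm apart with inward lips leaving 74 mm between them; lip undersides are 10.5, tops 15.5 mm above the stage's top: 2.5 mm play in height, 5 mm each side for the carrier. On each lip near the stop stands a 20 mm brass screw.
- stop_face (a point): Centre of the upright flat face of the rigid red end stop, 70 mm above the table, facing back along the rail's -x (axes as the rail's). The face is 50 mm wide, from 23 to 98 mm above the table, 146 to 158 mm from the rail's origin in x. The carrier's front edge is to end against it.
- handle (a point): Centre of the carrier's orange upright handle plate (12 mm thick in x, 40 mm wide in y, 8 to 58 mm above the carrier's underside); the point is 33 mm above the underside, 25 mm behind the carrier's centre. Carrier: loose rigid aluminium plate 130 (x) x 90 (y) x 8 mm, square edges, about 0.38 kg; x = its slide direction. Grip from above, front and back.
- nose (a point): Middle of the carrier's leading edge, half-way up its thickness (4 mm above the underside), 90 mm ahead of the handle's centre; axes as the carrier's.
- mark (a point): Centre of the black disc (43 mm across) on the carrier's top where the cell stands, 68 mm ahead of the handle's centre, 8 mm above the underside; axes as the carrier's.
- cell_mid (a point): Middle of the loose white cell with a black round cap and four screws, 36 mm across and 42 mm high, about 0.14 kg, standing free on the black mark; the point is 21 mm above its foot, z up.
- spare_cell_mid (a point): Bystander: grey spare cell, same size, on the table; its middle.
- thumbnut: Bystander: brass nut 22 mm across, 16 mm high, on the deck beside the dock; origin under its centre.
- vial: Bystander: small glass vial with a green cap, 26 mm across, 45 mm high, on the deck beside the stage; origin under its centre.
- driver: Bystander: screwdriver lying on the table.
- jar: Bystander: amber jar, 60 mm across, 90 mm high; origin under its centre.
- tray: Bystander: blue tray 110 x 150 x 30 mm; origin under its centre.
- spanner: Bystander: small spanner lying on the table.
There are look-alikes about, which are no part of the job. Leave any brown or pink look-alike of the part that bears cell_mid alone.

How it is judged:
On the way:
1. the carrier's front edge has passed over the step and is under the keepers (x of nose in the frame of rail above 0.055 m), for 0.1 s.
At the end, for the whole second after the job is handed in: Carrier flat on the stage under the lips (nose over 65.5 mm above the table, tilt under 0.03 rad, in line within 0.07 rad), front edge within 1.5 mm of the stop; cell upright (0.05 rad), within 14 mm of the mark's centre; both released and at rest (x of nose in the frame of stop_face above -0.0015 m and z of nose in the frame of rail above 0.0655 m and angle between nose's own z axis and vertical below 0.03 rad and angle between the x axis of nose and the x axis of rail, either way round below 0.07 rad and horizontal distance between cell_mid and mark below 0.014 m and angle between cell_mid's own z axis and vertical below 0.05 rad and linear speed of each of carrier, cell below 0.01 m/s); the robot touches nothing.
It fails at once if the carrier is pushed against the step, keepers, stop, dock or stage with more than 25 N (contact force between carrier and rail above 25 N).
It fails at once if the carrier is tilted by more than 0.08 rad (angle between nose's own z axis and vertical above 0.08 rad).
It fails at once if the carrier is lifted more than 30 mm above the dock (z of nose in the frame of rail above 0.094 m).
It fails at once if the cell is tipped by more than 0.3 rad (angle between cell_mid's own z axis and vertical above 0.3 rad).
It fails at once if a bystander is moved by more than 30 mm (distance of any of spare_cell_mid, thumbnut, vial, driver, jar, tray, spanner from where it was at the start of the episode above 0.03 m).
It also fails if it takes over 61 s, if anything falls off the work surface, if the arm or the gripper's body presses on something with over 40 N, if the wrist force passes 120 N, or if a joint passes its speed limit or range.

## Working session

There is one attempt and no reset: what is moved stays moved. The work goes in short steps, Python scripts to look and compute and a shell command to move; the robot and the scene stay as the last step left them, time stands still between calls to the robot, and variables do not carry over. Pictures are saved under pics/ and viewed, at most 10 in all, crops included, and the job is handed in when it is done.

```bash
ls; mkdir -p pics; python3 - <<'E'
from station import *
import cv2,numpy as np
s=observe();print(s['clock'],s['position'],s['ee_rot'],s['gripper_width'])
for c in ['scene','top']:
    im=get_image(c);cv2.imwrite(f'pics/{c}0.png',im[:,:,::-1])
    m=camera_model(c);print(c,m['camera_from_world'])
    for t in ['rail','handle','cell_mid']:
        for o in outline_of(c,t)[:4]:print(c,t,round(o['conf'],2),o['rect'])
a=cv2.imread('pics/scene0.png');b=cv2.imread('pics/top0.png')
E
```

```text
pics
0.0 [0.22989573 0.49905426 0.20432211] [[-9.08231448e-01  4.18466747e-01 -1.10348215e-03]
 [ 4.18468145e-01  9.08229541e-01 -1.87418296e-03]
 [ 2.17931838e-04 -2.16396403e-03 -9.99997635e-01]] 0.09410953684364927
scene [[-8.90340456e-01  4.55294743e-01  7.54648518e-04  5.30940720e-01]
 [ 3.75774871e-01  7.35771176e-01 -5.63412836e-01 -1.38892252e-01]
 [-2.57074151e-01 -5.01345663e-01 -8.26175167e-01  1.41400021e+00]
 [ 0.00000000e+00  0.00000000e+00  0.00000000e+00  1.00000000e+00]]
scene rail 0.73 [265.6, 168.9, 166.6, 155.1]
scene handle 0.62 [296.4, 179.9, 48.6, 48.0]
scene cell_mid 0.75 [244.1, 219.1, 11.5, 19.0]
scene cell_mid 0.74 [325.6, 196.8, 13.6, 19.3]
scene cell_mid 0.61 [329.3, 135.7, 11.8, 15.3]
scene cell_mid 0.53 [260.2, 246.0, 13.4, 22.1]
top [[-1.00788640e-02 -9.99849941e-01 -1.40894440e-02 -5.11660518e-04]
 [-9.81547070e-01  1.25831212e-02 -1.90806222e-01  5.72731351e-01]
 [ 1.90954879e-01  1.19063426e-02 -9.81526603e-01  1.45817019e+00]
 [ 0.00000000e+00  0.00000000e+00  0.00000000e+00  1.00000000e+00]]
top rail 0.88 [234.4, 164.6, 129.6, 94.8]
top handle 0.96 [305.3, 184.9, 42.2, 31.1]
top cell_mid 0.63 [299.7, 147.0, 12.9, 9.1]
top cell_mid 0.51 [307.0, 198.2, 10.7, 12.2]
top cell_mid 0.46 [375.1, 241.2, 15.0, 11.6]
top cell_mid 0.38 [189.2, 202.4, 17.2, 14.6]
```

```bash
python3 - <<'E'
import cv2
b=cv2.imread('pics/top0.png');a=cv2.imread('pics/scene0.png')
cv2.imwrite('pics/top0c.png',cv2.resize(b[140:290,180:380],None,fx=4,fy=4,interpolation=cv2.INTER_CUBIC))
cv2.imwrite('pics/scene0c.png',cv2.resize(a[120:340,230:450],None,fx=2.7,fy=2.7,interpolation=cv2.INTER_CUBIC))
E
```

```text
(no output)
```

View pics/top0c.png

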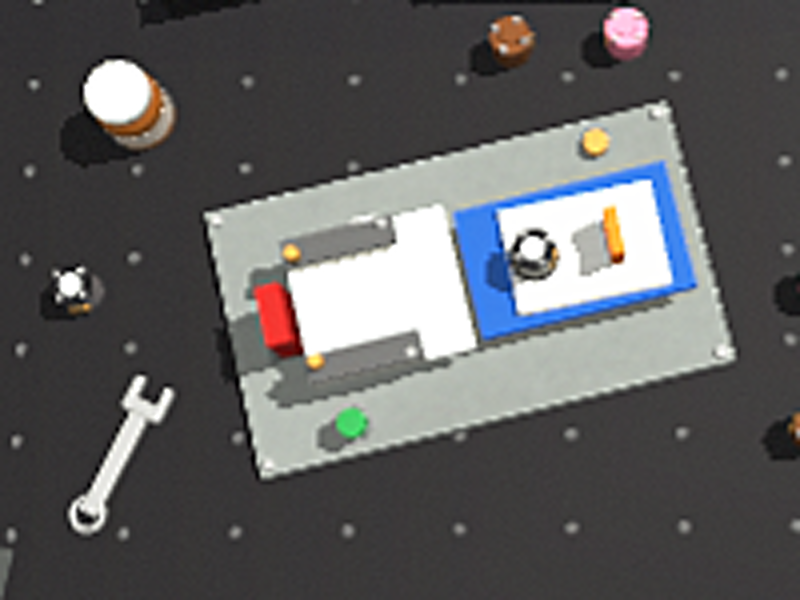

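View pics/scene0c.png

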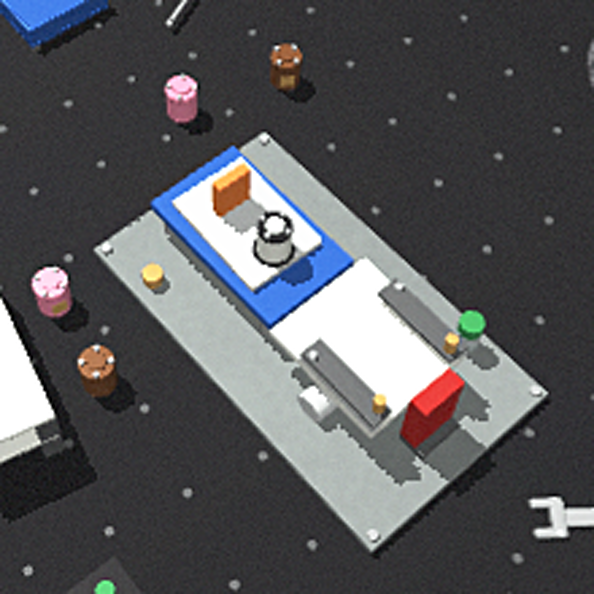

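The pictures show the carrier on the blue dock, with its handle at about top crop (613,235). The slide direction runs left, towards world +y. There are several cell-like things:
- **Job cell:** the white one with a black cap on the mark, at top crop (533,252). It is the only one standing on the carrier.
- **Spare cell:** the grey one at top crop (70,287).
- **Look-alikes:** brown at (512,38) and (797,427), pink at (626,32) and (797,293).

I'll fit the deck and carrier poses from their corners next.

```bash
cat > h.py <<'E'
from station import *
import cv2,numpy as np
from scipy.optimize import least_squares
def proj(c,P,m=None):
    m=m or camera_model(c);T=np.array(m['camera_from_world'])
    return cv2.projectPoints(np.array(P,float),cv2.Rodrigues(T[:3,:3])[0],T[:3,3],np.array(m['mtx']),np.array(m['dist_coeffs']))[0][:,0]
def place(p,P):
    c,s=np.cos(p[2]),np.sin(p[2]);P=np.array(P,float)
    return np.c_[p[0]+c*P[:,0]-s*P[:,1],p[1]+s*P[:,0]+c*P[:,1],P[:,2]]
def fit(views,P,p0):  # views: {cam:pixels}
    return least_squares(lambda p:np.concatenate([(proj(c,place(p,P))-v).ravel() for c,v in views.items()]),p0,loss='soft_l1')
E
python3 - <<'E'
from h import *
t=lambda l:np.array(l)/4.+[180,140]-.4; s=lambda l:np.array(l)/2.7+[230,120]-.3
D=[[.21,-.12,.012],[-.21,-.12,.012],[-.21,.12,.012],[.21,.12,.012]]
C=[[.065,-.045,.068],[-.065,-.045,.068],[-.065,.045,.068],[.065,.045,.068]]
dt=t([(206,213),(668,102),(735,355),(263,478)]);ds=s([(373,552),(95,247),(265,137),(548,395)])
ct=t([(497,210),(655,180),(672,288),(518,315)]);cs=s([(252,287),(172,200),(238,163),(322,240)])
for n,P,a,b in [('deck',D,dt,ds),('carr',C,ct,cs)]:
    for v in ({'top':a},{'scene':b},{'top':a,'scene':b}):
        r=fit(v,P,[.5,.05,1.6]);print(n,list(v),r.x.round(4),r.fun.round(1))
p=fit({'top':ct,'scene':cs},C,[.5,.05,1.6]).x
H=[[-.025+a,b,.06+z] for a in(-.006,.006) for b in(-.02,.02) for z in(.008,.058)]
for c in('top','scene'):
    q=proj(c,place(p,H));o=outline_of(c,'handle')[0];k=o['pixels']
    print(c,q.min(0),q.max(0),o['rect'])
    im=get_image(c);m=(im[:,:,0]>180)&(im[:,:,1]>80)&(im[:,:,1]<190)&(im[:,:,2]<110)
    n,l,st,ce=cv2.connectedComponentsWithStats(m.astype(np.uint8));print([(st[i].tolist(),ce[i].round(1).tolist()) for i in range(1,n) if st[i][4]>15], proj(c,place(p,[[-.025,0,.093]])))
E
```

```text
deck ['top'] [0.5501 0.0883 1.8068] [-0.2 -0.2 -0.2 -0.9  0.6  0.9 -0.1  0.1]
deck ['scene'] [0.5504 0.0918 1.7995] [-0.4  0.3 -0.5  0.7  0.4 -2.2  0.7 -0.2]
deck ['top', 'scene'] [0.5501 0.0903 1.8018] [-0.6 -0.5 -0.6 -0.6 -0.1  1.2 -0.9 -0.1 -0.4 -0.4 -0.6  0.4  0.1 -2.5
  0.5 -0.9]
carr ['top'] [ 0.5704 -0.0142  1.7383] [ 0.9  0.1 -0.9  0.9 -0.2 -0.4  0.2 -0.3]
carr ['scene'] [ 0.5738 -0.0126  1.7742] [-0.1  0.5 -0.3  0.7  0.6 -2.1 -0.2 -0.2]
carr ['top', 'scene'] [ 0.5724 -0.0133  1.7603] [ 0.4 -0.  -1.5 -0.1 -0.3 -1.5  0.3 -0.6 -0.1  0.1  0.2 -0.   1.4 -2.5
  0.  -0.3]
top [330.00949002 190.36594331] [336.08778702 205.64390311] [305.3, 184.9, 42.2, 31.1]
[([331, 192, 5, 12, 27], [332.7, 197.8]), ([44, 223, 17, 1, 17], [52.0, 223.0]), ([380, 242, 9, 9, 35], [384.6, 245.8])] [[332.99514914 198.11157618]]
scene [308.04446876 179.33274601] [322.65837357 200.12555849] [296.4, 179.9, 48.6, 48.0]
[([259, 248, 13, 12, 65], [264.3, 253.0]), ([276, 350, 6, 6, 22], [278.7, 352.5])] [[315.37095424 189.82427394]]
```

```bash
python3 -m handwheel '{"fingers":[0.45,0.45,0.45,0.45,0.45,0.45,0.45,0.45,0.45,0.45,0.45,0.45,0.45,0.45,0.45,0.45,0.45,0.45],"xyz":[[-0.15,-0.095,0],[-0.15,-0.095,0],[-0.15,-0.095,0],[-0.15,-0.095,0],[-0.15,-0.095,0],[-0.15,-0.095,0],[-0.15,-0.095,0],[-0.15,-0.095,0],[-0.15,-0.095,0],[-0.15,-0.095,0],[-0.15,-0.095,0],[-0.15,-0.095,0],[-0.15,-0.095,0],[-0.15,-0.095,0],[-0.15,-0.095,0],[-0.15,-0.095,0],[-0.15,-0.095,0],[-0.15,-0.095,0]],"yaw":[0,0,0,0,0,0,0,0,0,0,0,0,0,0,0,0,0,0]}'; python3 -m handwheel '{"fingers":[0.45,0.45,0.45,0.45,0.45,0.45],"xyz":[[0,0,0],[0,0,0],[0,0,0],[0,0,0],[0,0,0],[0,0,0]],"yaw":[-0.236,-0.236,-0.236,-0.236,-0.236,0]}'
python3 - <<'E'
from h import *
s=observe();print(s['clock'],s['position'],s['ee_rot'],s['qpos'],s['contact_force'])
cv2.imwrite('pics/w1.png',get_image('wrist')[:,:,::-1])
E
```

```text
clock: 2.1
position: [0.5782, -0.0388, 0.2056]
ee_rot: [[-0.908, 0.419, 0.0], [0.419, 0.908, 0.0], [-0.0, 0.0, -1.0]]
contact_force: [0.3, -0.1, 0.9]
gripper_width: 0.0427
grasp_force: 0.0
clock: 2.6
position: [0.5775, -0.0372, 0.2054]
ee_rot: [[-0.982, -0.187, 0.0], [-0.187, 0.982, 0.0], [-0.0, 0.0, -1.0]]
contact_force: [0.2, -0.3, -0.3]
gripper_width: 0.0422
grasp_force: 0.0
2.6 [ 0.57753339 -0.03718181  0.20543498] [[-9.82408417e-01 -1.86745019e-01  4.30287766e-06]
 [-1.86745018e-01  9.82408414e-01  8.45575623e-05]
 [-2.00178868e-05  8.22665199e-05 -9.99999996e-01]] [-1.62299965e-01  1.51388626e-01  1.29990148e+00  8.47461591e-05
  1.69031196e+00 -1.92093402e+00] [ 0.18684997 -0.34614456 -0.27257977]
```

View pics/w1.png

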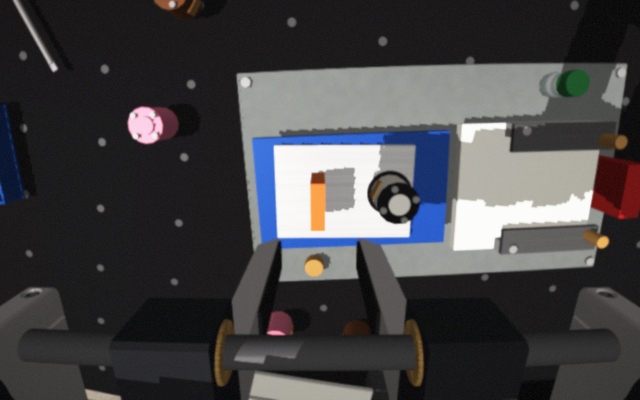

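The wrist view shows the carrier with corners near (275,146), (414,145), (410,238) and (277,240). The handle is at (318,203), the dock spans (254,139) to (444,242), and the job cell stands on the mark at (397,203). I'll fit the poses from this view.

```bash
python3 - <<'E'
from h import *
im=get_image('wrist');g=cv2.cvtColor(im,cv2.COLOR_RGB2GRAY)
sp=lambda l:cv2.cornerSubPix(g,np.array(l,np.float32)[:,None],(4,4),(-1,-1),(3,30,.01))[:,0]
C=[[.065,-.045,.068],[-.065,-.045,.068],[-.065,.045,.068],[.065,.045,.068]]
K=[[-.004,-.056,.06],[-.19,-.056,.06],[-.19,.056,.06],[-.004,.056,.06],[.21,.12,.012],[-.21,.12,.012]]
for n,P,v in [('carr',C,[(410,238),(277,240),(275,146),(414,145)]),('rail',K,[(444,242),(262,248),(254,139),(449,131),(627,63),(238,73)])]:
    w=sp(v);print(w.round(1).tolist());r=fit({'wrist':w},P,[.55,.05,1.78]);print(n,r.x.round(4),r.fun.round(1))
    if n=='carr':
        pc=r.x
        for d in(-.006,.006):
            print('handle top edge',proj('wrist',place(r.x,[[-.025+d,-.02,.118],[-.025+d,.02,.118]])).round(1).tolist())
m=(im[:,:,0]>180)&(im[:,:,1]>80)&(im[:,:,1]<190)&(im[:,:,2]<110)
n,l,st,ce=cv2.connectedComponentsWithStats(m.astype(np.uint8));print([st[i].tolist() for i in range(1,n) if st[i][4]>60])
print('handle',place(pc,[[-.025,0,.093]]))
E
```

```text
Traceback (most recent call last):
cv2.error: OpenCV(4.12.0) :-1: error: (-5:Bad argument) in function 'cornerSubPix'
> Overload resolution failed:
>  - Layout of the output array corners is incompatible with cv::Mat
>  - Expected Ptr<cv::UMat> for argument 'corners'
```

```bash
cat > m.py <<'E'
from h import *
im=get_image('wrist');g=cv2.cvtColor(im,cv2.COLOR_RGB2GRAY)
sp=lambda l:cv2.cornerSubPix(g,np.ascontiguousarray(np.array(l,np.float32).reshape(-1,1,2).copy()),(4,4),(-1,-1),(3,30,.01))[:,0]
C=[[.065,-.045,.068],[-.065,-.045,.068],[-.065,.045,.068],[.065,.045,.068]]
K=[[-.004,-.056,.06],[-.19,-.056,.06],[-.19,.056,.06],[-.004,.056,.06],[.21,.12,.012],[-.21,.12,.012]]
for n,P,v in [('carr',C,[(410,238),(277,240),(275,146),(414,145)]),('rail',K,[(444,242),(262,248),(254,139),(449,131),(627,63),(238,73)])]:
    w=sp(v);print(w.round(1).tolist());r=fit({'wrist':w},P,[.55,.05,1.78]);print(n,r.x.round(4),r.fun.round(1))
    if n=='carr':
        pc=r.x
        for d in(-.006,.006):
            print('handle top edge',proj('wrist',place(r.x,[[-.025+d,-.02,.118],[-.025+d,.02,.118]])).round(1).tolist())
m=(im[:,:,0]>180)&(im[:,:,1]>80)&(im[:,:,1]<190)&(im[:,:,2]<110)
n,l,st,ce=cv2.connectedComponentsWithStats(m.astype(np.uint8));print([st[i].tolist() for i in range(1,n) if st[i][4]>60])
print('handle',place(pc,[[-.025,0,.093]]))
E
python3 m.py
```

```text
[[409.29998779296875, 235.8000030517578], [277.79998779296875, 238.3000030517578], [273.0, 145.60000610351562], [414.6000061035156, 144.3000030517578]]
carr [ 0.5717 -0.0147  1.7692] [-0.3 -0.1  0.2 -0.6  0.4  0.6 -0.2 -0. ]
handle top edge [[310.6, 231.0], [309.6, 183.9]]
handle top edge [[325.1, 230.8], [324.6, 183.6]]
[[443.1000061035156, 240.8000030517578], [262.0, 248.0], [251.60000610351562, 138.0], [447.5, 131.8000030517578], [626.0, 60.70000076293945], [235.39999389648438, 73.69999694824219]]
rail [0.5492 0.0878 1.8016] [-0.2 -0.1  0.   1.  -0.5  0.6  1.2 -2.2  0.4  0.6 -0.6 -0.4]
[[311, 183, 14, 47, 627], [597, 235, 12, 11, 101], [305, 260, 19, 16, 218]]
handle [[ 0.57666253 -0.03925802  0.093     ]]
```

The handle's top edge projects where it is seen, x 311–325 and y 183–230, so the fit is good. Carrier yaw is 1.769 and rail yaw 1.802. I'll trim the position, descend and grip.

```bash
python3 -m handwheel '{"fingers":[0.45,0.45,0.45,0.45,0.45,0.45,0.45,0.45,0.45,0.45],"xyz":[[0.006,-0.01,0],[0,0,0.08],[0,0,0.08],[0,0,0.08],[0,0,0.08],[0,0,0.08],[0,0,0.08],[0,0,0.08],[0,0,0.067],[0,0,0]],"yaw":[-0.019,0,0,0,0,0,0,0,0,0]}'; python3 -m handwheel '{"fingers":[0.1,0.1,0.1,0.1,0.1,0.1,0.1,0.1,0.1],"xyz":[[0,0,0],[0,0,0],[0,0,0],[0,0,0],[0,0,0],[0,0,0],[0,0,0],[0,0,0],[0,0,0]],"yaw":[0,0,0,0,0,0,0,0,0]}'
```

```text
clock: 3.58
position: [0.5743, -0.039, 0.0765]
ee_rot: [[-0.981, -0.194, -0.006], [-0.194, 0.981, 0.001], [0.006, 0.002, -1.0]]
contact_force: [-0.1, 0.2, -0.7]
gripper_width: 0.0421
grasp_force: 0.0
clock: 4.33
position: [0.5773, -0.0388, 0.0812]
ee_rot: [[-0.981, -0.195, 0.002], [-0.195, 0.981, 0.001], [-0.002, 0.0, -1.0]]
contact_force: [-1.0, 2.0, 5.5]
gripper_width: 0.0121
grasp_force: 30.0
```

```bash
python3 -m handwheel '{"fingers":[0,0,0,0,0,0,0,0,0,0,0,0,0,0,0,0],"xyz":[[0,0,-0.004],[0,0,-0.008],[0,0,-0.012],[0,0,-0.012],[0,0,-0.012],[0,0,-0.012],[0,0,-0.012],[0,0,-0.012],[0,0,-0.012],[0,0,-0.008],[0,0,-0.004],[0,0,0],[0,0,0],[0,0,0],[0,0,0],[0,0,0]],"yaw":[0,0,0,0,0,0,0,0,0,0,0,0,0,0,0,0]}'; python3 - <<'E'
from h import *
print(observe()['torque'])
cv2.imwrite('pics/w2.png',get_image('wrist')[:,:,::-1])
a=get_image('scene')[:,:,::-1][150:270,270:430];b=get_image('wrist')[:,:,::-1]
cv2.imwrite('pics/s2.png',cv2.resize(a,None,fx=4,fy=4,interpolation=cv2.INTER_CUBIC))
E
```

```text
clock: 5.67
position: [0.5766, -0.0392, 0.1015]
ee_rot: [[-0.981, -0.195, -0.0], [-0.195, 0.981, 0.0], [0.0, 0.0, -1.0]]
contact_force: [0.1, 0.4, -4.8]
gripper_width: 0.0119
grasp_force: 30.0
[-0.11018243 -0.03723388  0.04103827]
```

View pics/w2.png

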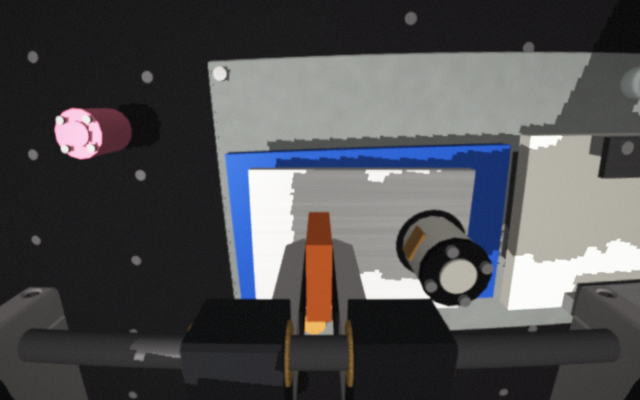

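View pics/s2.png

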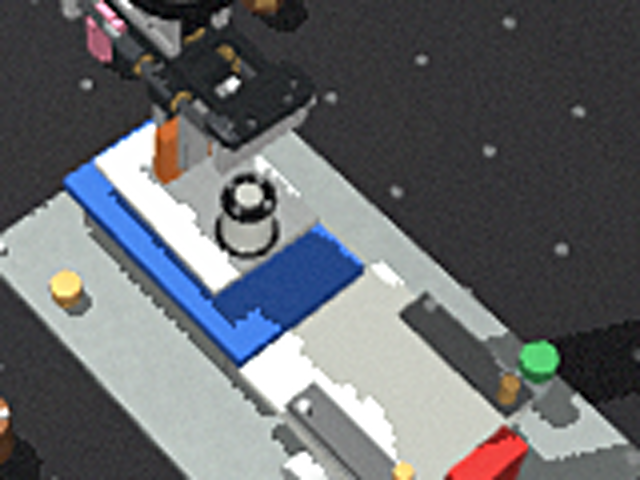

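The carrier is lifted clear with 4.8 N on the wrist and the cell still on its mark. Far plate corners are at about (249,170) and (474,169). I'll use them to check for nose droop.

```bash
python3 - <<'E'
from h import *
s=observe();R=np.array(s['ee_rot']);m=camera_model('wrist')
im=get_image('wrist');g=cv2.cvtColor(im,cv2.COLOR_RGB2GRAY)
w=cv2.cornerSubPix(g,np.array([[[249,170]],[[474,169]]],np.float32),(5,5),(-1,-1),(3,30,.01))[:,0];print(w)
o=np.array([.5767,-.0393]);ya=1.769
for h in(.0195,.0205):
  for p in(0,.02,.04,.06):
    P=[[-.04,.045],[.09,.045]];q=[]
    for a,b in P:
        v=place([*o,ya],[[a,b,.068+h-p*a]])[0];q.append(v)
    print(h,p,proj('wrist',q).round(1).tolist())
E
```

```text
[[247.84918 169.34529]
 [474.9988  170.12427]]
0.0195 0 [[250.7, 171.0], [475.2, 170.9]]
0.0195 0.02 [[250.5, 171.3], [473.9, 170.3]]
0.0195 0.04 [[250.2, 171.5], [472.6, 169.8]]
0.0195 0.06 [[249.9, 171.8], [471.3, 169.2]]
0.0205 0 [[250.4, 171.3], [476.0, 171.2]]
0.0205 0.02 [[250.1, 171.6], [474.6, 170.6]]
0.0205 0.04 [[249.9, 171.8], [473.3, 170.1]]
0.0205 0.06 [[249.6, 172.1], [472.0, 169.5]]
```

Plate is level. Next I turn to the rail's yaw, centre it, and advance over the step to nose x ≈ 32 mm.

```bash
python3 -m handwheel '{"fingers":[0,0,0,0,0,0,0,0,0,0,0,0,0,0,0,0,0,0,0,0],"xyz":[[-0.004,0,0],[-0.006,0,0],[-0.004,0,0],[0,0.01,0],[0,0.02,0],[0,0.03,0],[0,0.03,0],[0,0.03,0],[0,0.03,0],[0,0.03,0],[0,0.03,0],[0,0.03,0],[0,0.03,0],[0,0.03,0],[0,0.03,0],[0,0.02,0],[0,0.01,0],[0,0,0],[0,0,0],[0,0,0]],"yaw":[-0.02,-0.027,-0.02,0,0,0,0,0,0,0,0,0,0,0,0,0,0,0,0,0]}'
python3 - <<'E'
from h import *
s=observe();d=np.array(s['position'][:2])-[.5495,.0885];y=1.802
print('nose x',d@[np.cos(y),np.sin(y)]+.09,'lat',d@[-np.sin(y),np.cos(y)],'yaw',np.arctan2(s['ee_rot'][1][1],s['ee_rot'][0][1]),s['torque'])
cv2.imwrite('pics/w3.png',get_image('wrist')[:,:,::-1])
E
```

```text
clock: 7.53
position: [0.563, 0.0311, 0.1017]
ee_rot: [[-0.973, -0.229, 0.0], [-0.229, 0.973, -0.0], [-0.0, -0.0, -1.0]]
contact_force: [-0.0, -0.1, -6.3]
gripper_width: 0.0118
grasp_force: 30.0
nose x 0.031040109332297394 lat -2.3953339604543586e-05 yaw 1.8015800197376295 [-0.09964757 -0.01316173 -0.00800388]
```

View pics/w3.png

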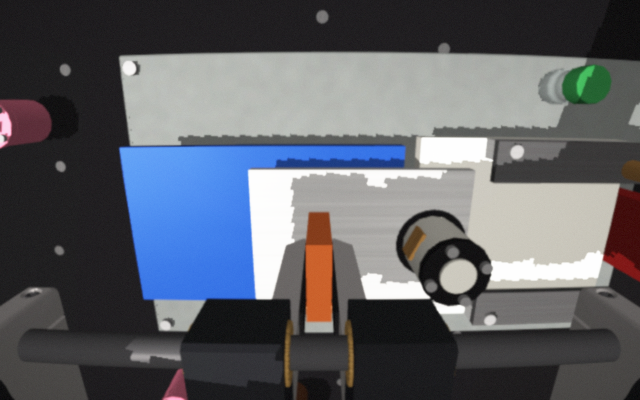

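The nose is over the stage, short of the keepers, with the keeper ends at about x 495 and 475. Now I'll feel downwards in 1 mm steps, each guarded by a force check.

```bash
cat > ok.py <<'E'
from station import observe
import sys,numpy as np
s=observe();f=s['contact_force'];d=np.array(s['position'][:2])-[.5495,.0885];u=np.array([-.2292,.9734])
print('t%.1f z%.4f nose%.4f f_along%.1f fz%.1f tq%s'%(s['clock'],s['position'][2],d@u+.09,np.array(f[:2])@u,f[2],np.round(s['torque'],2)))
sys.exit(0 if f[2]<-4.2 and abs(np.array(f[:2])@u)<4 else 1)
E
python3 -m handwheel '{"fingers":[0,0,0,0,0],"xyz":[[0,0,0.004],[0,0,0.005],[0,0,0.004],[0,0,0],[0,0,0]],"yaw":[0,0,0,0,0]}' >/dev/null; python3 ok.py &&
python3 -m handwheel '{"fingers":[0,0,0,0],"xyz":[[0,0,0.0025],[0,0,0.0025],[0,0,0],[0,0,0]],"yaw":[0,0,0,0]}' >/dev/null; python3 ok.py &&
python3 -m handwheel '{"fingers":[0,0,0,0],"xyz":[[0,0,0.0025],[0,0,0.0025],[0,0,0],[0,0,0]],"yaw":[0,0,0,0]}' >/dev/null; python3 ok.py &&
python3 -m handwheel '{"fingers":[0,0,0,0],"xyz":[[0,0,0.0025],[0,0,0.0025],[0,0,0],[0,0,0]],"yaw":[0,0,0,0]}' >/dev/null; python3 ok.py
```

```text
t8.0 z0.0989 nose0.0313 f_along0.2 fz-5.1 tq[-0.11 -0.02  0.03]
t8.3 z0.0981 nose0.0314 f_along-0.4 fz-4.9 tq[-0.12 -0.01 -0.02]
t8.7 z0.0970 nose0.0314 f_along0.2 fz-4.4 tq[-0.13 -0.03 -0.03]
t9.0 z0.0960 nose0.0314 f_along-0.2 fz-5.8 tq[-0.13 -0.03  0.03]
```

```bash
sed -i "s/f\[2\]<-4.2/f[2]<-3.4 and s['torque'][0]<-.06/" ok.py
python3 ok.py &&
python3 -m handwheel '{"fingers":[0,0,0,0],"xyz":[[0,0,0.0025],[0,0,0.0025],[0,0,0],[0,0,0]],"yaw":[0,0,0,0]}' >/dev/null; python3 ok.py &&
python3 -m handwheel '{"fingers":[0,0,0,0],"xyz":[[0,0,0.0025],[0,0,0.0025],[0,0,0],[0,0,0]],"yaw":[0,0,0,0]}' >/dev/null; python3 ok.py &&
python3 -m handwheel '{"fingers":[0,0,0,0],"xyz":[[0,0,0.0025],[0,0,0.0025],[0,0,0],[0,0,0]],"yaw":[0,0,0,0]}' >/dev/null; python3 ok.py &&
python3 -m handwheel '{"fingers":[0,0,0,0],"xyz":[[0,0,0.0025],[0,0,0.0025],[0,0,0],[0,0,0]],"yaw":[0,0,0,0]}' >/dev/null; python3 ok.py &&
python3 -m handwheel '{"fingers":[0,0,0,0],"xyz":[[0,0,0.0025],[0,0,0.0025],[0,0,0],[0,0,0]],"yaw":[0,0,0,0]}' >/dev/null; python3 ok.py
```

```text
t9.0 z0.0960 nose0.0314 f_along-0.2 fz-5.8 tq[-0.13 -0.03  0.03]
t9.3 z0.0950 nose0.0314 f_along0.0 fz-5.7 tq[-0.09 -0.03  0.01]
t9.7 z0.0940 nose0.0314 f_along-0.6 fz-5.0 tq[-0.12 -0.08 -0.03]
t10.0 z0.0930 nose0.0313 f_along-0.2 fz-4.6 tq[-0.12 -0.04  0.03]
t10.3 z0.0920 nose0.0314 f_along0.3 fz-4.5 tq[-0.13 -0.05  0.03]
t10.7 z0.0910 nose0.0313 f_along-0.4 fz-5.5 tq[-0.14 -0.06 -0.01]
```

```bash
python3 ok.py &&
python3 -m handwheel '{"fingers":[0,0,0,0],"xyz":[[0,0,0.0025],[0,0,0.0025],[0,0,0],[0,0,0]],"yaw":[0,0,0,0]}' >/dev/null; python3 ok.py &&
python3 -m handwheel '{"fingers":[0,0,0,0],"xyz":[[0,0,0.0025],[0,0,0.0025],[0,0,0],[0,0,0]],"yaw":[0,0,0,0]}' >/dev/null; python3 ok.py &&
python3 -m handwheel '{"fingers":[0,0,0,0],"xyz":[[0,0,0.0025],[0,0,0.0025],[0,0,0],[0,0,0]],"yaw":[0,0,0,0]}' >/dev/null; python3 ok.py &&
python3 -m handwheel '{"fingers":[0,0,0,0],"xyz":[[0,0,0.0025],[0,0,0.0025],[0,0,0],[0,0,0]],"yaw":[0,0,0,0]}' >/dev/null; python3 ok.py &&
python3 -m handwheel '{"fingers":[0,0,0,0],"xyz":[[0,0,0.0025],[0,0,0.0025],[0,0,0],[0,0,0]],"yaw":[0,0,0,0]}' >/dev/null; python3 ok.py &&
python3 -m handwheel '{"fingers":[0,0,0,0],"xyz":[[0,0,0.0025],[0,0,0.0025],[0,0,0],[0,0,0]],"yaw":[0,0,0,0]}' >/dev/null; python3 ok.py
```

```text
t10.7 z0.0910 nose0.0313 f_along-0.4 fz-5.5 tq[-0.14 -0.06 -0.01]
t11.0 z0.0900 nose0.0314 f_along-0.9 fz-4.7 tq[-0.1  -0.06  0.04]
t11.3 z0.0893 nose0.0313 f_along0.5 fz-3.5 tq[-0.01  0.    0.04]
t11.3 z0.0893 nose0.0313 f_along0.5 fz-3.5 tq[-0.01  0.    0.04]
t11.3 z0.0893 nose0.0313 f_along0.5 fz-3.5 tq[-0.01  0.    0.04]
t11.3 z0.0893 nose0.0313 f_along0.5 fz-3.5 tq[-0.01  0.    0.04]
t11.3 z0.0893 nose0.0313 f_along0.5 fz-3.5 tq[-0.01  0.    0.04]
```

Contact is felt at z≈0.0894, so the stage is about 8.3 mm above the dock. I'll rise ~1 mm and slide under the keepers.

```bash
sed -i "s/<-3.4 and s\['torque'\]\[0\]<-.06/<0 and f[2]>-12/" ok.py
python3 -m handwheel '{"fingers":[0,0,0,0,0,0],"xyz":[[0,0,-0.003],[0,0,-0.003],[0,0,0],[0,0,0],[0,0,0],[0,0,0]],"yaw":[0,0,0,0,0,0]}'>/dev/null; python3 ok.py &&
python3 -m handwheel '{"fingers":[0,0,0,0,0,0,0],"xyz":[[0,0.008,0],[0,0.015,0],[0,0.02,0],[0,0.02,0],[0,0.01,0],[0,0.005,0],[0,0,0]],"yaw":[0,0,0,0,0,0,0]}'>/dev/null; python3 ok.py &&
python3 -m handwheel '{"fingers":[0,0,0,0,0,0,0],"xyz":[[0,0.01,0],[0,0.015,0],[0,0.02,0],[0,0.02,0],[0,0.01,0],[0,0.005,0],[0,0,0]],"yaw":[0,0,0,0,0,0,0]}'>/dev/null; python3 ok.py
```

```text
t11.8 z0.0902 nose0.0314 f_along-0.9 fz-5.2 tq[-0.13 -0.05 -0.09]
t12.4 z0.0903 nose0.0473 f_along0.3 fz-4.6 tq[-0.15 -0.   -0.03]
t13.0 z0.0903 nose0.0633 f_along0.9 fz-5.0 tq[-0.14 -0.    0.02]
```

Under the keepers with no extra force. Next I advance in guarded stages to about 12 mm short of the stop.

```bash
python3 ok.py &&
python3 -m handwheel '{"fingers":[0,0,0,0,0,0,0],"xyz":[[0,0.01,0],[0,0.015,0],[0,0.02,0],[0,0.02,0],[0,0.01,0],[0,0.005,0],[0,0,0]],"yaw":[0,0,0,0,0,0,0]}'>/dev/null; python3 ok.py &&
python3 -m handwheel '{"fingers":[0,0,0,0,0,0,0],"xyz":[[0,0.01,0],[0,0.015,0],[0,0.02,0],[0,0.02,0],[0,0.01,0],[0,0.005,0],[0,0,0]],"yaw":[0,0,0,0,0,0,0]}'>/dev/null; python3 ok.py &&
python3 -m handwheel '{"fingers":[0,0,0,0,0,0,0],"xyz":[[0,0.01,0],[0,0.015,0],[0,0.02,0],[0,0.02,0],[0,0.01,0],[0,0.005,0],[0,0,0]],"yaw":[0,0,0,0,0,0,0]}'>/dev/null; python3 ok.py &&
python3 -m handwheel '{"fingers":[0,0,0,0,0,0,0],"xyz":[[0,0.01,0],[0,0.015,0],[0,0.02,0],[0,0.02,0],[0,0.01,0],[0,0.005,0],[0,0,0]],"yaw":[0,0,0,0,0,0,0]}'>/dev/null; python3 ok.py
python3 - <<'E'
from h import *
cv2.imwrite('pics/w4.png',get_image('wrist')[:,:,::-1])
E
```

```text
t13.0 z0.0903 nose0.0633 f_along0.9 fz-5.0 tq[-0.14 -0.    0.02]
t13.6 z0.0903 nose0.0793 f_along-0.5 fz-5.1 tq[-0.14 -0.   -0.02]
t14.2 z0.0903 nose0.0953 f_along-1.3 fz-4.4 tq[-0.12 -0.04 -0.  ]
t14.8 z0.0903 nose0.1113 f_along-0.2 fz-5.3 tq[-0.12 -0.07 -0.02]
t15.3 z0.0903 nose0.1273 f_along-0.2 fz-3.3 tq[-0.12 -0.   -0.03]
```

View pics/w4.png

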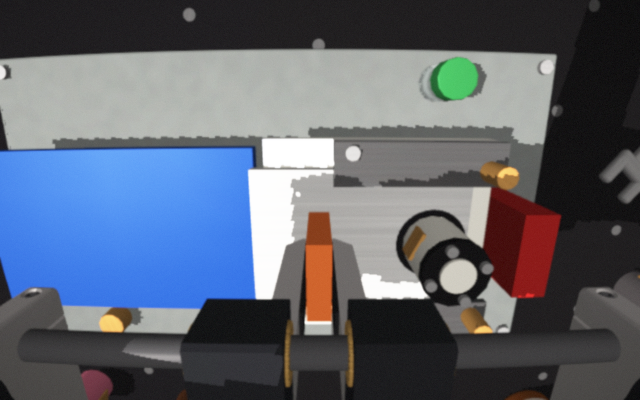

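The plate is under both lips and the cell is still on its mark. The stop face is near x≈490 px and the front edge at 473 px, so the gap is roughly 10–18 mm. I'll creep forward under guard.

```bash
python3 ok.py &&
python3 -m handwheel '{"fingers":[0,0,0,0,0,0],"xyz":[[0,0.006,0],[0,0.01,0],[0,0.01,0],[0,0.004,0],[0,0,0],[0,0,0]],"yaw":[0,0,0,0,0,0]}'>/dev/null; python3 ok.py &&
python3 -m handwheel '{"fingers":[0,0,0,0,0,0],"xyz":[[0,0.002,0],[0,0.003,0],[0,0.003,0],[0,0.002,0],[0,0,0],[0,0,0]],"yaw":[0,0,0,0,0,0]}'>/dev/null; python3 ok.py &&
python3 -m handwheel '{"fingers":[0,0,0,0,0,0],"xyz":[[0,0.002,0],[0,0.003,0],[0,0.003,0],[0,0.002,0],[0,0,0],[0,0,0]],"yaw":[0,0,0,0,0,0]}'>/dev/null; python3 ok.py &&
python3 -m handwheel '{"fingers":[0,0,0,0,0,0],"xyz":[[0,0.002,0],[0,0.003,0],[0,0.003,0],[0,0.002,0],[0,0,0],[0,0,0]],"yaw":[0,0,0,0,0,0]}'>/dev/null; python3 ok.py &&
python3 -m handwheel '{"fingers":[0,0,0,0,0,0],"xyz":[[0,0.002,0],[0,0.003,0],[0,0.003,0],[0,0.002,0],[0,0,0],[0,0,0]],"yaw":[0,0,0,0,0,0]}'>/dev/null; python3 ok.py
```

```text
t15.4 z0.0903 nose0.1271 f_along-0.3 fz-5.6 tq[-0.1  -0.03  0.04]
t15.9 z0.0903 nose0.1330 f_along-0.5 fz-4.9 tq[-0.06 -0.02  0.01]
t16.4 z0.0903 nose0.1350 f_along-0.8 fz-4.5 tq[-0.11 -0.02  0.  ]
t16.9 z0.0903 nose0.1370 f_along-0.7 fz-5.7 tq[-0.1  -0.06  0.01]
t17.4 z0.0903 nose0.1390 f_along0.7 fz-5.8 tq[-0.14 -0.02 -0.04]
t17.9 z0.0903 nose0.1410 f_along-1.0 fz-5.2 tq[-0.15 -0.04 -0.03]
```

```bash
python3 ok.py &&
python3 -m handwheel '{"fingers":[0,0,0,0,0],"xyz":[[0,0.0025,0],[0,0.0025,0],[0,0.0025,0],[0,0,0],[0,0,0]],"yaw":[0,0,0,0,0]}'>/dev/null; python3 ok.py &&
python3 -m handwheel '{"fingers":[0,0,0,0,0],"xyz":[[0,0.0025,0],[0,0.0025,0],[0,0,0],[0,0,0],[0,0,0]],"yaw":[0,0,0,0,0]}'>/dev/null; python3 ok.py &&
python3 -m handwheel '{"fingers":[0,0,0,0,0],"xyz":[[0,0.0025,0],[0,0.0025,0],[0,0,0],[0,0,0],[0,0,0]],"yaw":[0,0,0,0,0]}'>/dev/null; python3 ok.py &&
python3 -m handwheel '{"fingers":[0,0,0,0,0],"xyz":[[0,0.0025,0],[0,0.0025,0],[0,0,0],[0,0,0],[0,0,0]],"yaw":[0,0,0,0,0]}'>/dev/null; python3 ok.py &&
python3 -m handwheel '{"fingers":[0,0,0,0,0],"xyz":[[0,0.0025,0],[0,0.0025,0],[0,0,0],[0,0,0],[0,0,0]],"yaw":[0,0,0,0,0]}'>/dev/null; python3 ok.py &&
python3 -m handwheel '{"fingers":[0,0,0,0,0],"xyz":[[0,0.0025,0],[0,0.0025,0],[0,0,0],[0,0,0],[0,0,0]],"yaw":[0,0,0,0,0]}'>/dev/null; python3 ok.py
```

```text
t17.9 z0.0903 nose0.1410 f_along-1.0 fz-5.2 tq[-0.15 -0.04 -0.03]
t18.3 z0.0903 nose0.1425 f_along-0.6 fz-5.3 tq[-0.1  -0.05 -0.03]
t18.7 z0.0903 nose0.1434 f_along1.0 fz-4.3 tq[-0.16  0.01 -0.01]
t19.1 z0.0903 nose0.1445 f_along-0.5 fz-5.3 tq[-0.15 -0.04  0.05]
t19.6 z0.0903 nose0.1455 f_along-0.3 fz-4.4 tq[-0.05  0.05 -0.01]
t20.0 z0.0903 nose0.1465 f_along0.6 fz-5.2 tq[-0.09 -0.02 -0.01]
t20.4 z0.0903 nose0.1474 f_along0.6 fz-5.0 tq[-0.1  -0.03 -0.01]
```

```bash
python3 ok.py &&
python3 -m handwheel '{"fingers":[0,0,0,0,0],"xyz":[[0,0.0025,0],[0,0.0025,0],[0,0,0],[0,0,0],[0,0,0]],"yaw":[0,0,0,0,0]}'>/dev/null; python3 ok.py &&
python3 -m handwheel '{"fingers":[0,0,0,0,0],"xyz":[[0,0.0025,0],[0,0.0025,0],[0,0,0],[0,0,0],[0,0,0]],"yaw":[0,0,0,0,0]}'>/dev/null; python3 ok.py &&
python3 -m handwheel '{"fingers":[0,0,0,0,0],"xyz":[[0,0.0025,0],[0,0.0025,0],[0,0,0],[0,0,0],[0,0,0]],"yaw":[0,0,0,0,0]}'>/dev/null; python3 ok.py &&
python3 -m handwheel '{"fingers":[0,0,0,0,0],"xyz":[[0,0.0025,0],[0,0.0025,0],[0,0,0],[0,0,0],[0,0,0]],"yaw":[0,0,0,0,0]}'>/dev/null; python3 ok.py
python3 - <<'E'
from h import *
cv2.imwrite('pics/w5.png',get_image('wrist')[:,:,::-1])
E
```

```text
t20.4 z0.0903 nose0.1474 f_along0.6 fz-5.0 tq[-0.1  -0.03 -0.01]
t20.8 z0.0903 nose0.1485 f_along-0.1 fz-4.8 tq[-0.09 -0.05 -0.03]
t21.2 z0.0904 nose0.1487 f_along-4.1 fz-4.5 tq[-0.81 -0.12  0.01]
t21.2 z0.0904 nose0.1487 f_along-4.1 fz-4.5 tq[-0.81 -0.12  0.01]
t21.2 z0.0904 nose0.1487 f_along-4.1 fz-4.5 tq[-0.81 -0.12  0.01]
```

Stop contact felt: the advance stalls at 0.1487 with −4.1 N, 2.7 mm beyond my rail estimate, which is within error. Now I lower onto the stage.

```bash
python3 -m handwheel '{"fingers":[0,0,0,0,0,0,0],"xyz":[[0,0,0.002],[0,0,0.002],[0,0,0.002],[0,0,0],[0,0,0],[0,0,0],[0,0,0]],"yaw":[0,0,0,0,0,0,0]}'>/dev/null; python3 ok.py; python3 - <<'E'
from h import *
cv2.imwrite('pics/w5.png',get_image('wrist')[:,:,::-1])
E
```

```text
t21.9 z0.0896 nose0.1487 f_along-4.2 fz-2.3 tq[-1.02 -0.21  0.06]
```

View pics/w5.png

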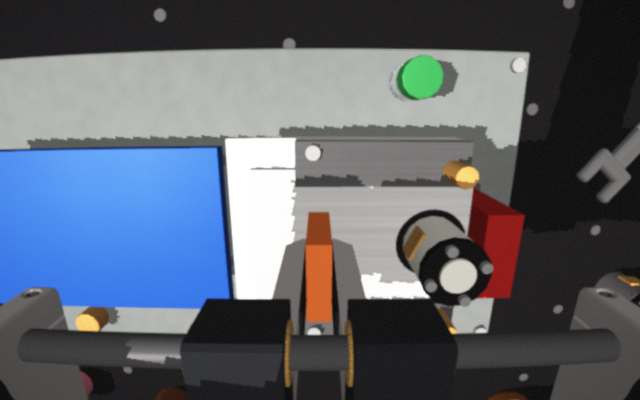

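The front edge at 473 px meets the red face with no gap, and the cell is on its mark. I'll settle it the last bit and release.

```bash
python3 -m handwheel '{"fingers":[0,0,0,0,0],"xyz":[[0,0,0.001],[0,0,0.001],[0,0,0],[0,0,0],[0,0,0]],"yaw":[0,0,0,0,0]}'>/dev/null; python3 ok.py; python3 -m handwheel '{"fingers":[0.2,0.25,0.3,0.35,0.4,0.4,0.4,0.4],"xyz":[[0,0,0],[0,0,0],[0,0,0],[0,0,0],[0,0,0],[0,0,0],[0,0,0],[0,0,0]],"yaw":[0,0,0,0,0,0,0,0]}'; python3 - <<'E'
from h import *
cv2.imwrite('pics/w6.png',get_image('wrist')[:,:,::-1])
E
```

```text
t22.3 z0.0894 nose0.1487 f_along-5.7 fz-2.5 tq[-1.02 -0.1   0.  ]
clock: 22.98
position: [0.5359, 0.1465, 0.0887]
ee_rot: [[-0.973, -0.229, -0.0], [-0.229, 0.973, 0.0], [-0.0, 0.0, -1.0]]
contact_force: [-0.7, -0.3, 0.5]
gripper_width: 0.0377
grasp_force: 0.0
```

View pics/w6.png

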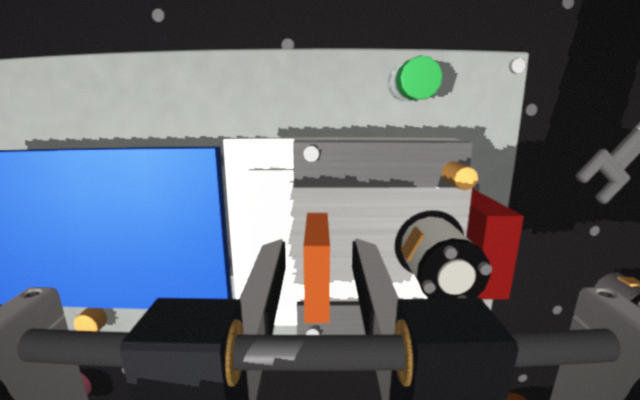

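Released. The carrier stayed put: the handle's shift of about 1.5 px matches the tool's 0.9 mm relaxation, and the stop shifted equally. I'll retreat straight up and check.

```bash
python3 -m handwheel '{"fingers":[0.4,0.4,0.4,0.4,0.4,0.4,0.4,0.4,0.4,0.4,0.4,0.4],"xyz":[[0,0,-0.02],[0,0,-0.04],[0,0,-0.06],[0,0,-0.08],[0,0,-0.08],[0,0,-0.08],[0,0,-0.08],[0,0,-0.08],[0,0,-0.05],[0,0,0],[0,0,0],[0,0,0]],"yaw":[0,0,0,0,0,0,0,0,0,0,0,0]}'; python3 - <<'E'
from h import *
im=get_image('wrist')[:,:,::-1];cv2.imwrite('pics/w7.png',im)
cv2.imwrite('pics/w7c.png',cv2.resize(im[100:290,190:456],None,fx=3,fy=3,interpolation=cv2.INTER_CUBIC))
E
```

```text
clock: 24.03
position: [0.5355, 0.1463, 0.2019]
ee_rot: [[-0.973, -0.229, -0.001], [-0.229, 0.973, -0.0], [0.001, 0.0, -1.0]]
contact_force: [-0.4, -0.1, 0.3]
gripper_width: 0.0376
grasp_force: 0.0
```

View pics/w7c.png

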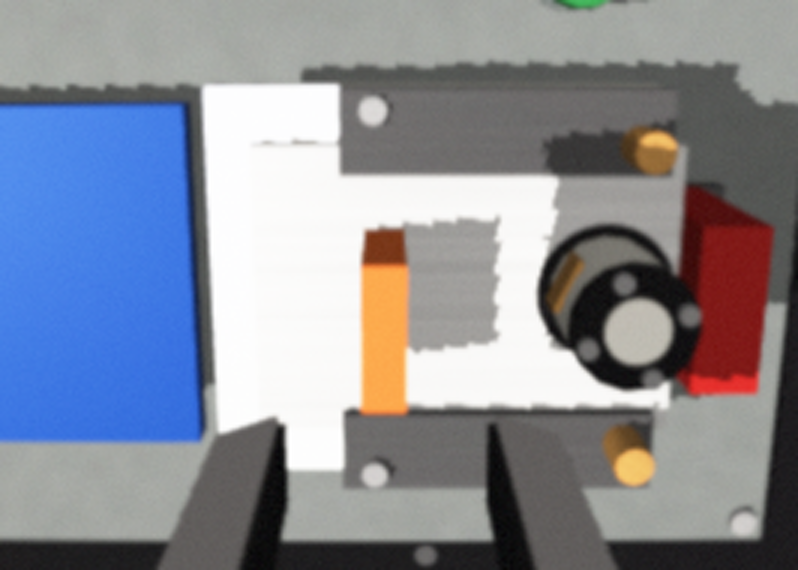

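The plate is flat under both lips with its front edge on the red face at crop (683,190). The cell is upright on the mark and the gripper is clear, so I'm handing in.

```bash
python3 -c "
from station import *
print(finish_job())"
```

```text
the job is handed in; nothing more can be done
None
```

I slid the carrier up over the step (felt at about 8 mm above the dock) and under the keepers until it met the red stop, then let go with the cell upright on its mark. I handed it in at about 24 s of the 61 s allowed; the hand-in returned no verdict, so this rests on my force readings and the last wrist picture.

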